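# Lock the sliding fence with its quarter-turn thumbscrew

### The arm

A 6-joint arm with a two-finger parallel gripper is mounted at the origin on a cart in front of the work surface, level with it; the furniture and walls round the work are solid. World frame = base frame: x ahead of the robot, y to its left, z up, the work surface at z = 0. Lengths are in mm, angles in degrees, forces in N, time in s.
With the tool pointing down it reaches from about 325 to 925 mm from the base axis. Payload 3.1 kg.
Tool frame: the origin (TCP) lies between the finger pads, 19 mm behind the fingertips; this is the grasp point; z points along the fingers, y is the line along which they close (so a half turn about z gives the same grasp; the last joint's range is limited). The gripper opens to 85 mm and grips with 20 to 120 N. Pads are 22 mm wide; open, the fingers measure 114 mm over their backs; the gripper's body (76 mm by 85 mm) begins 54 mm behind the grasp point. The pads swing forward as they close: fully open they stand 13 mm farther back than shut.
Start: joints at [70.462, 12.427, 92.441, -0, 75.132, -6.429], TCP at [141.736, 608.729, 250] pointing down, gripper open.
Joint ranges: [-157.48, 157.48], [-44.54, 120.13], [17.64, 146.25], [-64.5, 244.5], [7.68, 150.69], [-147.95, 147.95]. Speed limits (degrees/s): [159.86, 159.86, 180, 180, 180, 180].

### API

Orientations are given as [roll, pitch, yaw] about the fixed x, y, z axes, in that order (R = Rz(yaw) Ry(pitch) Rx(roll)).
In Python, from station import * gives the robot as it stands. Calls block until the motion is done:
- goto(position, orientation): joint-space move of the TCP to a pose.
- move_l(position, attitude=None, speed=150): straight line of the TCP; attitude=None keeps the orientation; speed is the mean speed in mm/s.
- move_j(angles): joint-space move.
- grip(opening, squeeze=None): finger opening in mm; squeeze is the grip in N (None keeps the last); returns when the fingers have stopped.
- wait(seconds).
- solve_ik(position, orientation): joint angles nearest the present ones, or None.
- get_obs(): the state.
- get_image(name): name is "scene" or "top" or "wrist"; returns the picture (420x560x3 uint8, red, green, blue); there is no depth.
- get_calibration(name): a dict with "fx", "fy", "cx", "cy" (pixels), "D" ([k1, k2, p1, p2, k3] as OpenCV has them; the pictures are not rectified), "R" (3x3) and "t" (3): a world point X has camera coordinates R X + t; the wrist camera has in their place "mount" (4x4, takes a point from camera to tool coordinates, whose origin is the TCP and whose axes are the flange's). Camera axes: x right, y down, z forward; pixel columns grow to the right and rows downward; lengths in mm; the calibration is good to about 2 mm. A picture is of the moment at which its call begins: read the wrist's pose just before it. get_calibration takes no time and is no camera call.
A pose or a line that the arm cannot do raises Unreachable and nothing moves.
- sign_off(): hands the job in; it is judged then, once.
Trained networks look in the newest picture that a camera, given by its name, has taken for a name from the list of things; names that differ only in an ending like _2 or _b are one class to them, and where a whole thing is asked for, a point or a joint stands for the part that bears it (a point fixed in the world has none). Each returns a list of dicts, best first, with "score" (0 to 1); they miss things now and then, are a little off and sometimes report something else, mostly with a low value. They report only what shows in the picture. A call takes as long as a camera call.
- spot_in(name, camera): "extent" ([centre column, centre row, width, height] in pixels, round what is visible of it).
- regions_of(name, camera): "region" (420x560 bool, what is visible of it) and "extent" ([centre column, centre row, width, height] in pixels, round what is visible of it).
The state is a dict: "t": time; "joint_pos": joint angles; "qvel": joint speeds; "effort": joint torques, N m; "tcp_pos": TCP position; "ee_rot": TCP orientation; "wrist_force": force on the tool from outside, world axes, zero at the start; "moment": the same for the moment, N m; "grip_width": finger opening in mm; "grip_force": force on a finger pad.
Only numpy, scipy, OpenCV 4.12 (cv2) and the standard library are available. Lean on these libraries where they do the work, as an engineer would, in place of code of your own. Each camera call takes 0.05 s, during which the arm holds its last target. There are 200 camera calls.

### The job

Fasten the blue fence to its rail with the red-handled thumbscrew parked in the black end block: stand the screw in the fence's slot, slide the fence along with it until you feel it drop into the matching slot in the hidden steel strip below, let it down until its collar sits on the fence, then turn it clockwise a quarter turn to lock it and let go. Work gently: press and turn the screw only lightly, and leave the tub, the steel nut and the yellow cap where they are.

Things in the scene. Friction and masses are not known exactly. Their poses are not given: they have to be found in the camera images.
- fence_rail: Steel rail fixed to the worktop, 156 mm long along its own x axis (20 mm behind its origin to 136 mm ahead), 48 mm wide (18 mm to +y, 30 mm to -y), 26 mm high. Origin: on the worktop under the slot of the black end block that forms its near end. x leads away from the robot (yaw 0.12 to 0.27 rad), z up. The blue fence slides on it along its x axis.
- park_slot (a point): Centre of the parking slot on top of the black block (36 x 48 mm, top 35 mm above the worktop), where the thumbscrew stands at first, its collar on the block. The slot is 10 mm along rail x by 18 mm along rail y.
- strip_mid (a point): On the rail's centre line 61.5 mm ahead of its origin, 26 mm above the worktop: the top of a fixed 6 mm steel strip under the fence (14 mm hollow below). The strip has one slot, 10 mm along rail x by 19 mm along rail y, on the centre line. The fence hides it; its centre lies anywhere from 13.5 mm behind to 13.5 mm ahead (rail x) of this point.
- fence_slot (a point): Centre of the slot through the blue fence's 8 mm plate, on its upper face, 35 mm above the worktop; 10 mm along rail x by 19 mm along rail y. It starts 38 to 42 mm ahead of the rail's origin; the hidden slot lies 6 to 37 mm farther ahead (+x). The fence slides only along rail x (35 to 82 mm from the origin), with about 3 N of friction, and stays where left.
- thumbscrew: Thumbscrew of 56 to 112 g. Origin: centre of the underside of its collar (diameter 26 mm, 4 mm thick); z up. 47.5 mm above the worktop when the tip rests on the strip through the fence's slot, 35 mm when fully in. Then it turns freely clockwise seen from above; a quarter turn locks it, a hard stop comes only at about 1.75 rad; anticlockwise it jams after some 0.3 rad.
- screw_grip (a point): Centre of the thumbscrew's red grip bar, 14 mm above the screw's origin. The bar is 9 mm thick along screw x, 32 mm along screw y and 20 mm high (4 to 24 mm above the origin).
- screw_tip (a point): Lower end of the 8 mm shank, 21.5 mm below the screw's origin. Its lowest 5 mm carries two lugs, together 16 mm along screw y and 7 mm wide: they pass the slots only when screw y lies along rail y (as parked, or half a turn from it).
- grease_tub: White tub with red lid, diameter 59 mm, 42 mm high, loose on the worktop in front of the grey plate; leave it alone. Origin: centre of its underside.
- steel_nut: Grey steel nozzle nut, 23 x 23 x 38 mm, standing loose on the 36 mm high grey plate to the right of the rail; leave it alone. Origin: centre of its underside.
- yellow_cap: Yellow plastic cap, 24 x 24 x 22 mm, standing loose on the worktop left of the rail, beyond the cable; leave it alone. Origin: centre of its underside.
- bench_left (a point): A point on the guard panel along the left of the bench (y 0.258, from x 0.26 on): 0.37 high, from x 0.43 on 0.9; a bar above at z 0.86. A blue column bars the way ahead of the robot: x 0.253 to 0.336, y -0.218 to -0.028, z to 0.98. Keep the arm left of it (bearing of the TCP 0.16 rad or more); come in over the panel with the TCP 0.36 m from the base axis at z 0.45, then reach out.
- fence_wall (a point): Top edge of the fence's upright wall: near face 38 mm to -y (rail) of the slot's centre, 50 mm above the worktop, 66 mm long along rail x. The fence plate reaches 18 mm behind and 48 mm ahead of its slot.
- cable_bend (a point): Point on a stiff fixed cable, 12 mm thick, left of the rail. It comes from a black box (x 0.33 to 0.44, y -0.11 to 0.12, 0.13 high) at (0.44, 0.05, 0.21), falls to this point and on to (0.61, 0.15, 0.02), then lies towards (0.70, 0.175): open the fingers 30 mm or so at the parked screw. A black manifold hangs over the worktop from x 0.73 on at y 0.05 to 0.11, from z 0.10 up.

How it is judged (in metres and radians):
On the way:
1. the screw has gone down through both slots, not yet turned (z of thumbscrew in the frame of fence_rail below 0.0385 m and horizontal distance between thumbscrew and fence_slot below 0.008 m and angle between the y axis of thumbscrew and the y axis of fence_rail, either way round below 0.4 rad), for 0.1 s.
At the end, for the whole second after the job is handed in: The thumbscrew stands upright (within 7 degrees) through fence and strip, its origin within 8 mm of the fence slot's centre and its collar down on the fence (origin at most 37.5 mm above the worktop), turned at least 60 degrees from its way in, at rest and released (z of thumbscrew in the frame of fence_rail below 0.0375 m and horizontal distance between thumbscrew and fence_slot below 0.008 m and angle between thumbscrew's own z axis and vertical below 0.12 rad and angle between the y axis of thumbscrew and the y axis of fence_rail, either way round above 1.05 rad and linear speed of thumbscrew below 0.02 m/s); the robot touches nothing.
It fails at once if the screw is pressed on the fence, strip or rail with more than 45 N (contact force between thumbscrew and fence_rail above 45 N).
It fails at once if the tub is moved more than 30 mm (distance of grease_tub from where it was at the start of the episode above 0.03 m).
It fails at once if the steel nut is moved more than 30 mm (distance of steel_nut from where it was at the start of the episode above 0.03 m).
It fails at once if the yellow cap is moved more than 30 mm (distance of yellow_cap from where it was at the start of the episode above 0.03 m).
It also fails if it takes over 70 s, if anything falls off the work surface, if the arm or the gripper's body presses on something with over 40 N, if the wrist force passes 120 N, or if a joint passes its speed limit or range.

## Working session

There is one attempt and no reset: what is moved stays moved. The work goes in short steps, each a Python script; the robot and the scene stay as the last script left them, time stands still between calls to the robot, and variables do not carry over. Pictures are saved under pics/ and viewed, at most 10 in all, crops included, and the job is handed in when it is done.

```bash
mkdir -p pics; ls
cat > h.py <<'E'
from station import *
import numpy as np, cv2
def ray(cam,uv,c=None):
    c=c or get_calibration(cam)
    K=np.array([[c['fx'],0,c['cx']],[0,c['fy'],c['cy']],[0,0,1.]])
    n=cv2.undistortPoints(np.array([[uv]],float),K,np.array(c['D'],float)).ravel()
    R=np.array(c['R']);t=np.array(c['t'])
    return -R.T@t, R.T@np.array([n[0],n[1],1])
def onz(cam,uv,z):
    o,d=ray(cam,uv); return o+d*(z-o[2])/d[2]
def proj(cam,X):
    c=get_calibration(cam);K=np.array([[c['fx'],0,c['cx']],[0,c['fy'],c['cy']],[0,0,1.]])
    return cv2.projectPoints(np.atleast_2d(np.array(X,float)),cv2.Rodrigues(np.array(c['R'],float))[0],np.array(c['t'],float),K,np.array(c['D'],float))[0].reshape(-1,2)
E
python3 - <<'E'
from h import *
for cam in ('top','scene'):
    im=get_image(cam); cv2.imwrite(f'pics/{cam}0.png',im[:,:,::-1])
    c=get_calibration(cam); print(cam,c['fx'],-np.array(c['R']).T@np.array(c['t']))
    for n in ('fence_rail','park_slot','thumbscrew','screw_grip','fence_slot','grease_tub','steel_nut','yellow_cap','fence_wall','cable_bend'):
        try: print(n,[(round(r['score'],2),np.round(r['extent']).tolist()) for r in spot_in(n,cam)[:2]])
        except Exception as e: print(n,e)
o=get_obs();print(o['t'],o['wrist_force'],o['ee_rot'])
E
```

```text
pics
top 449.79953054173853 [ 397.57884302  167.93669782 1073.18173386]
fence_rail [(0.7, [260.0, 207.0, 50.0, 66.0])]
park_slot [(0.76, [263.0, 206.0, 51.0, 68.0])]
thumbscrew []
screw_grip [(0.63, [275.0, 226.0, 13.0, 7.0])]
fence_slot [(0.73, [266.0, 206.0, 36.0, 39.0])]
grease_tub [(0.97, [342.0, 235.0, 31.0, 26.0])]
steel_nut [(0.57, [341.0, 204.0, 13.0, 9.0]), (0.27, [274.0, 224.0, 12.0, 10.0])]
yellow_cap [(0.65, [262.0, 208.0, 54.0, 63.0]), (0.62, [219.0, 213.0, 13.0, 14.0])]
fence_wall [(0.62, [265.0, 201.0, 35.0, 40.0]), (0.32, [273.0, 225.0, 15.0, 12.0])]
cable_bend it knows: fence_rail, fence_slot, fence_wall, grease_tub, park_slot, screw_grip, screw_tip, steel_nut, strip_mid, thumbscrew, yellow_cap
scene 509.06317530351623 [ 104.25994599 -698.57316199  635.47148599]
fence_rail [(0.85, [296.0, 275.0, 57.0, 40.0]), (0.42, [302.0, 273.0, 38.0, 27.0])]
park_slot [(0.88, [295.0, 274.0, 54.0, 38.0])]
thumbscrew []
screw_grip [(0.5, [279.0, 269.0, 11.0, 19.0])]
fence_slot [(0.97, [303.0, 272.0, 37.0, 26.0])]
grease_tub [(0.95, [280.0, 326.0, 22.0, 40.0]), (0.54, [296.0, 275.0, 56.0, 42.0])]
steel_nut [(0.55, [313.0, 312.0, 16.0, 19.0]), (0.23, [279.0, 270.0, 14.0, 16.0])]
yellow_cap [(0.61, [288.0, 255.0, 11.0, 10.0])]
fence_wall [(0.85, [305.0, 271.0, 35.0, 28.0]), (0.42, [295.0, 274.0, 57.0, 42.0])]
cable_bend it knows: fence_rail, fence_slot, fence_wall, grease_tub, park_slot, screw_grip, screw_tip, steel_nut, strip_mid, thumbscrew, yellow_cap
1.0 [1.21717297 0.69945979 0.14065163] [ 1.79999083e+02 -1.26154587e-03  1.66889318e+02]
```

Run:
```python
from h import *
a=cv2.imread('pics/top0.png')[170:260,200:380]; b=cv2.imread('pics/scene0.png')[235:345,240:340]
a=cv2.resize(a,(800,400),interpolation=cv2.INTER_CUBIC)
cv2.imwrite('pics/tc.png',a); cv2.imwrite('pics/sc.png',cv2.resize(b,(545,600),interpolation=cv2.INTER_CUBIC))
print('grip top',onz('top',(275,226),59),'scene',onz('scene',(279,269),49))
print('fence ext', onz('top',(266,206),35))
for n,cam,uv,z in (('tub','top',(342,235),42),('tub','scene',(280,326),21),('nut','top',(341,204),74),('nut','scene',(313,312),55),('cap','top',(219,213),22)): print(n,onz(cam,uv,z))
```

```text
grip top [569.30805011 101.49732055  59.        ] scene [578.47658795 102.1235511   49.        ]
fence ext [626.01226213  99.34483594  35.        ]
tub [487.92746448 -32.21002054  42.        ]
tub [498.3323624  -33.73340485  21.        ]
nut [550.30031585 -55.66518342  74.        ]
nut [549.80360923 -68.1812305   55.        ]
cap [660.17918202 207.92001215  22.        ]
```

View pics/tc.png

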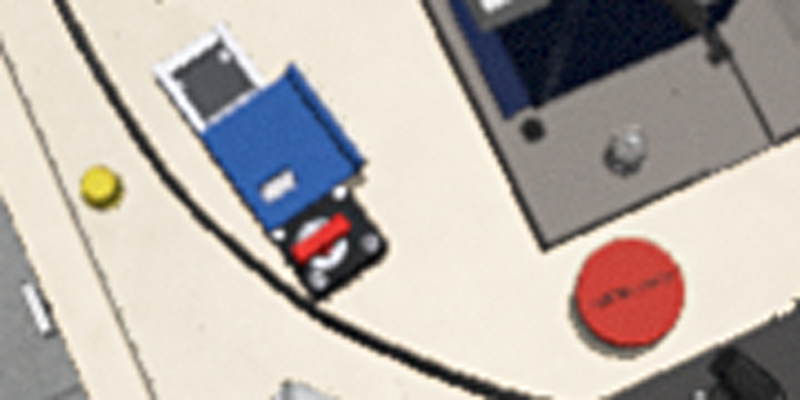

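View pics/sc.png

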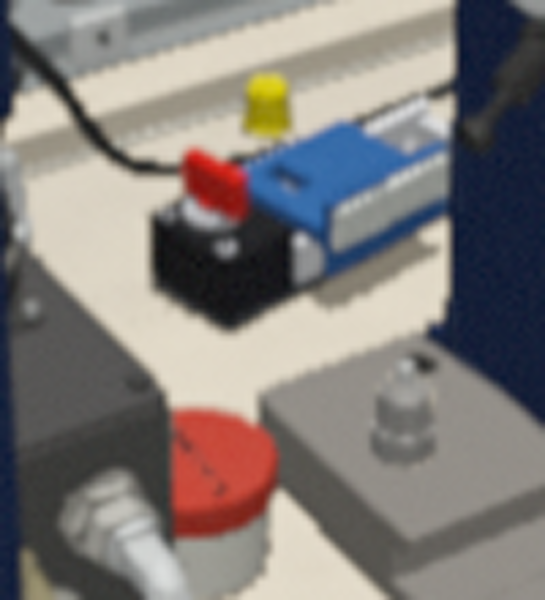

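View pics/scene0.png

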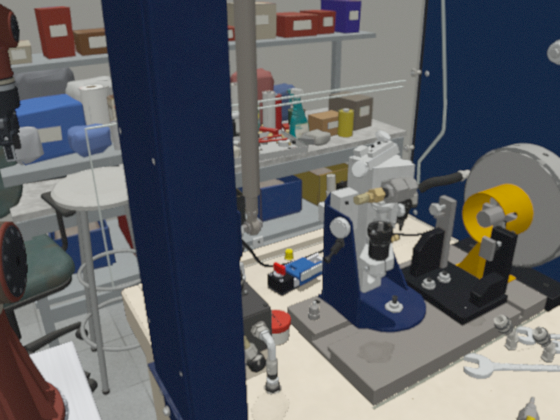

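The top crop shows the parked red bar at about pixel (272.5, 223.5) and the fence slot at about (262.5, 211.6). The cable passes the block's near-left corner at about (270, 238), and the tub, nut and cap are clear of the rail. The scene picture shows the screw standing in the black block next to the blue fence.

Run:
```python
from h import *
im=cv2.imread('pics/top0.png'); hsv=cv2.cvtColor(im,cv2.COLOR_BGR2HSV)
def comp(lo,hi,box):
    m=cv2.inRange(hsv,lo,hi); k=np.zeros_like(m); x0,y0,x1,y1=box; k[y0:y1,x0:x1]=m[y0:y1,x0:x1]; return np.argwhere(k)[:,::-1].astype(np.float32)
r=comp((0,150,120),(8,255,255),(255,210,290,240)); b=comp((100,120,60),(125,255,255),(235,180,290,225))
def world(p,z): return np.array([onz('top',q,z)[:2] for q in p])
W=world(r,59); c=W.mean(0); u,s,v=np.linalg.svd(W-c); print('red',c,len(r),'bar dir deg',np.degrees(np.arctan2(v[0,1],v[0,0])))
W=world(b,36).astype(np.float32); print('blue',cv2.minAreaRect(W),len(b))
print('slot',onz('top',(262.5,211.6),35),'red manual',onz('top',(272.4,223.5),59))
# cable
tp=np.array([(60,0),(100,80),(160,165),(230,240),(310,305),(400,355),(500,392),(540,400)])/4.444+[200,170]
tp=np.vstack([np.linspace(a,b,60) for a,b in zip(tp[:-1],tp[1:])])
for q in [(10,35),(30,55),(50,75),(70,105),(90,125),(110,148),(130,162),(150,166)]:
    o,d=ray('scene',np.array(q)/5.45+[240,235]); P=o+np.outer(np.linspace(600,1400,1600)/np.linalg.norm(d),d)
    P=P[(P[:,2]>0)&(P[:,2]<260)]
    D=np.linalg.norm(proj('top',P)[:,None]-tp[None],axis=2).min(1); i=D.argmin(); print('cable',P[i].round(),D[i].round(2))
print(get_calibration('wrist')['mount'])
for yaw in (0.2,0.2+np.pi):
  for p in ((355,62,450),(570,101,120)):
    for dy in (90,-90,0,180):
        j=solve_ik(list(p),[180,0,np.degrees(0.2)+dy]); print(p,dy,None if j is None else np.round(j,1))
  break
```

```text
red [578.1536973  104.76214639] 59 bar dir deg 102.15197851784987
blue ((634.5535278320312, 103.17521667480469), (67.08175659179688, 62.70101547241211), 12.113251686096191) 671
slot [617.09635045 112.43156172  35.        ] red manual [577.09142596 104.50131378  59.        ]
cable [489.  93. 147.] 0.03
cable [501. 101. 132.] 0.04
cable [511. 107. 118.] 0.12
cable [522. 111.  99.] 0.08
cable [533. 117.  84.] 0.12
cable [545. 123.  66.] 0.06
cable [556. 128.  54.] 0.03
cable [568. 133.  45.] 0.07
[[ 1.39323306e-03 -9.46661446e-01 -3.22226884e-01  8.37491829e+01]
 [ 9.99998556e-01  1.63240407e-03 -4.72036825e-04  2.80841875e-01]
 [ 9.72863540e-04 -3.22225761e-01  9.46662354e-01 -1.24595668e+02]
 [ 0.00000000e+00  0.00000000e+00  0.00000000e+00  1.00000000e+00]]
(355, 62, 450) 90 [ -1.3 -27.  107.    0.  100.  -12.8]
(355, 62, 450) -90 None
(355, 62, 450) 0 [ -1.3 -27.  107.   -0.  100.   77.2]
(355, 62, 450) 180 [  -1.3  -27.   107.     0.   100.  -102.8]
(570, 101, 120) 90 [  3.1  15.2 104.2  -0.   60.6  -8.4]
(570, 101, 120) -90 None
(570, 101, 120) 0 [  3.1  15.2 104.2  -0.   60.6  81.6]
(570, 101, 120) 180 [  3.1  15.2 104.2   0.   60.6 -98.4]
```

```bash
cat >> h.py <<'E'
def wcal():
    from scipy.spatial.transform import Rotation as Ro
    o=get_obs(); T=np.eye(4); T[:3,:3]=Ro.from_euler('xyz',o['ee_rot'],degrees=True).as_matrix(); T[:3,3]=o['tcp_pos']
    c=dict(get_calibration('wrist')); E=np.linalg.inv(T@np.array(c['mount'])); c['R']=E[:3,:3]; c['t']=E[:3,3]; return c
def wz(uv,z,c):
    o,d=ray('wrist',uv,c); return o+d*(z-o[2])/d[2]
E
python3 - <<'E'
from h import *
o=get_obs(); q=np.array(o['joint_pos']); b=np.arctan2(o['tcp_pos'][1],o['tcp_pos'][0])
goto([360*np.cos(b),360*np.sin(b),450],o['ee_rot'].tolist() if hasattr(o['ee_rot'],'tolist') else o['ee_rot'])
q=np.array(get_obs()['joint_pos']); p=get_obs()['tcp_pos']; b=np.degrees(np.arctan2(p[1],p[0])); print(q.round(1),b)
q[0]+=11.2-b; q[5]=-12; move_j(q.tolist())
grip(30,20)
print(get_obs()['tcp_pos'],get_obs()['ee_rot'],get_obs()['t'])
goto([577,106,250],[180,0,102]); move_l([577,106,190],speed=150)
c=wcal(); im=get_image('wrist'); cv2.imwrite('pics/w0.png',im[:,:,::-1]); np.save('w0.npy',np.array([c],object),allow_pickle=True)
for n in ('screw_grip','fence_slot','fence_rail','thumbscrew','park_slot'): print(n,[(round(r['score'],2),np.round(r['extent']).tolist()) for r in spot_in(n,'wrist')[:2]])
o=get_obs();print(o['t'],o['wrist_force'],o['grip_width'],o['joint_pos'])
E
```

```text
[ 65.7 -27.  107.1   0.  100.  -11.2] 76.88430873878019
[353.44035323  70.08276289 449.28452619] [-1.79955439e+02 -1.38239862e-02  1.02011211e+02] 4.2833
screw_grip [(0.81, [285.0, 202.0, 26.0, 42.0])]
fence_slot [(0.66, [352.0, 216.0, 80.0, 79.0])]
fence_rail [(0.56, [350.0, 212.0, 177.0, 85.0])]
thumbscrew [(0.9, [284.0, 204.0, 33.0, 42.0])]
park_slot [(0.6, [350.0, 215.0, 182.0, 88.0])]
6.2917 [ 0.60325802 -0.33469369 -0.33993721] 30.215251683976323 [ 3.55920784e+00  1.10595876e+01  1.00655117e+02 -8.40160929e-04
  6.81598109e+01 -8.44368459e+00]
```

View pics/w0.png

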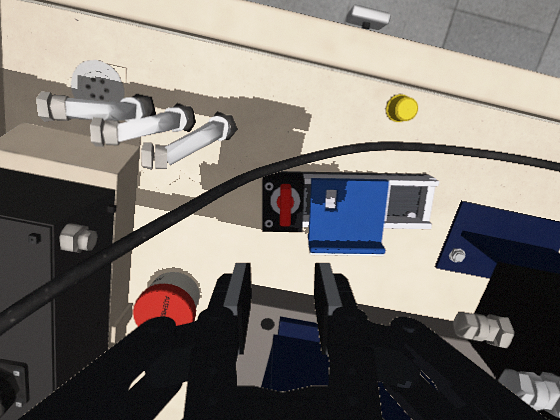

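The wrist view shows the red bar upright at about (285, 204) and the fence slot at about (331, 201). The rail lies along the image's horizontal, and the cable passes clear of the bar on its upper left.

Run:
```python
from h import *
c=np.load('w0.npy',allow_pickle=True)[0]; im=cv2.imread('pics/w0.png'); hsv=cv2.cvtColor(im,cv2.COLOR_BGR2HSV)
def comp(lo,hi,box):
    m=cv2.inRange(hsv,lo,hi); k=np.zeros_like(m); x0,y0,x1,y1=box; k[y0:y1,x0:x1]=m[y0:y1,x0:x1]; return np.argwhere(k)[:,::-1].astype(np.float32)
r=comp((0,120,120),(8,255,255),(270,175,305,235)); b=comp((100,120,60),(125,255,255),(305,170,390,243))
print('red ext',r.min(0),r.max(0))
W=np.array([wz(q,59,c)[:2] for q in r],np.float32); print('red',W.mean(0),cv2.minAreaRect(W))
W=np.array([wz(q,35,c)[:2] for q in b],np.float32); print('blue plate',cv2.minAreaRect(W))
w=comp((0,0,150),(180,60,255),(322,188,342,214)); W=np.array([wz(q,33,c)[:2] for q in w],np.float32); print('slot px',w.mean(0),'w',cv2.minAreaRect(W))
L=[wz(p,26,c)[:2] for p in ((305,175),(436,178))]; d=L[1]-L[0]; print('rail edge yaw',np.degrees(np.arctan2(d[1],d[0])))
cv2.imwrite('pics/w0c.png',cv2.resize(im[160:265,250:450],(800,420),interpolation=cv2.INTER_CUBIC))
```

```text
red ext [278. 206.] [278. 206.]
red [573.8282  104.93748] ((573.8281860351562, 104.9374771118164), (0.0, 0.0), 0.0)
blue plate ((635.7706298828125, 105.61402130126953), (67.10977935791016, 58.274044036865234), 10.556532859802246)
slot px [330.09525 202.54762] w ((619.2874755859375, 109.71300506591797), (8.80643367767334, 9.191523551940918), 12.054556846618652)
rail edge yaw 10.77200795225343
```

View pics/w0c.png

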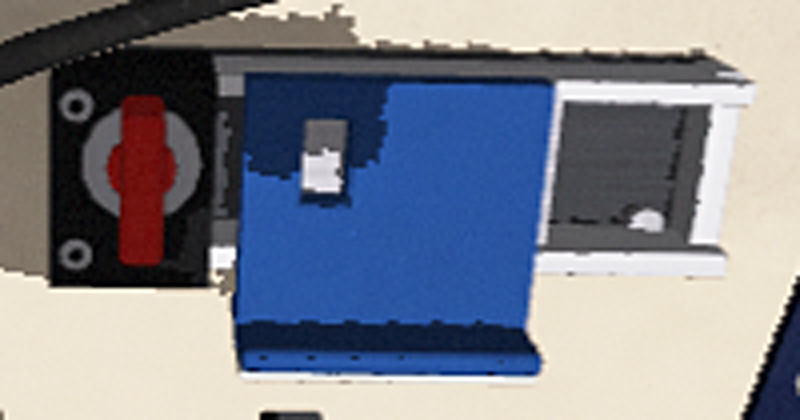

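Run:
```python
from h import *
c=np.load('w0.npy',allow_pickle=True)[0]
f=lambda x,y,z: wz((250+x/4-.4,160+y/4-.4),z,c)[:2]
print('bar top',f(142,190,59),'collar',f(141,167,39),'slot',f(325,158,35))
y=lambda a,b: np.degrees(np.arctan2(*(b-a)[::-1])).round(2)
print('yaws: plate upper',y(f(245,75,35),f(553,82,35)),'wall base',y(f(245,323,35),f(532,323,35)),'plate left(-90)',y(f(238,320,35),f(245,75,35))-90,'plate right',y(f(530,320,35),f(553,82,35))-90,'block',y(f(52,50,35),f(210,50,35)),'block left',y(f(52,285,35),f(52,50,35))-90,'bar',y(f(142,262,59),f(142,117,59))-90,'rail far',y(f(556,80,26),f(750,86,26)))
print('block centre',np.mean([f(52,50,35),f(210,50,35),f(213,285,35),f(52,285,35)],axis=0))
```

```text
bar top [579.57507915 105.21758076] collar [579.8482168  103.83358312] slot [618.78669934 112.96919354]
yaws: plate upper 10.76 wall base 12.01 plate left(-90) 12.049999999999997 plate right 12.459999999999994 block 12.06 block left 11.0 bar 12.230000000000004 rail far 10.32
block centre [578.37297523 101.32529868]
```

Run:
```python
from h import *
A=[180,0,101.8]
def st(m): o=get_obs(); print(m,round(o['t'],2),np.round(o['tcp_pos'],2),np.round(o['wrist_force'],2),np.round(o['moment'],2),round(o['grip_width'],2),round(o['grip_force'],1))
goto([579.4,104.8,130],A); st('above'); move_l([579.4,104.8,75],A,80); st('75'); move_l([579.4,104.8,61],A,40); st('61')
grip(2,45); st('closed'); wait(.3); st('w')
move_l([579.4,104.8,89],A,60); wait(.2); st('up')
c=wcal(); np.save('w1.npy',np.array([c],object),allow_pickle=True)
im=get_image('wrist'); cv2.imwrite('pics/w1.png',cv2.resize(im[120:330,150:430,::-1],(800,600)))
```

```text
above 6.64 [577.74 104.73 128.45] [-0.41  0.18  0.51] [-0.01 -0.03  0.02] 30.18 0.0
75 7.48 [579.7  104.82  75.12] [ 0.53 -0.32  0.16] [-0.05  0.01  0.02] 30.38 0.0
61 7.98 [579.09 104.77  60.58] [ 0.52 -0.21  0.12] [0.   0.02 0.02] 29.8 0.0
closed 8.3 [579.73 104.81  61.32] [ 1.09 -0.27  1.89] [-0.02  0.02 -0.  ] 7.97 47.7
w 8.6 [579.7  104.81  61.32] [0.04 0.02 2.43] [-0.03 -0.02 -0.01] 7.84 47.7
up 9.42 [578.78 104.74  88.4 ] [-0.29  0.44 -1.  ] [-0.04  0.03 -0.01] 8.01 47.5
```

View pics/w1.png

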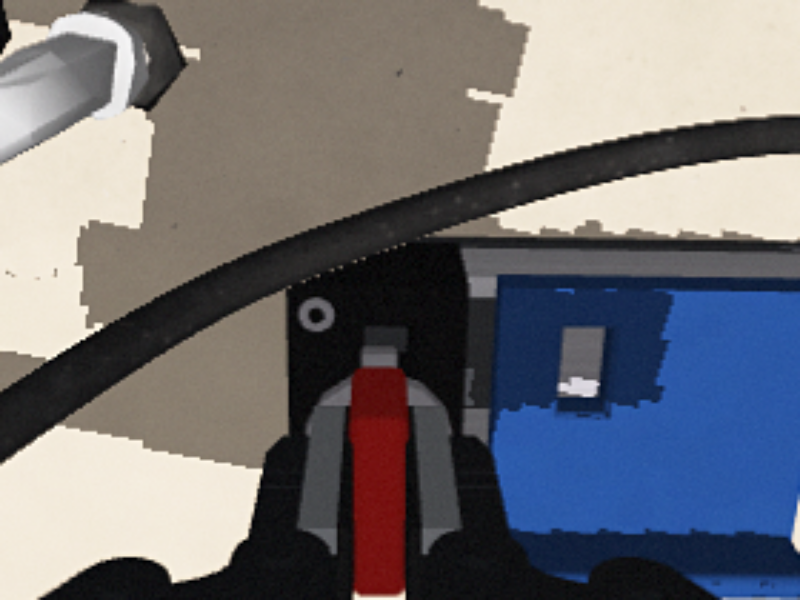

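The screw is held upright and lifted. The park slot is at about crop (386, 363), with a lug tip showing in it, and the fence slot is at about (582, 365).

```bash
cat >> h.py <<'E'
A=[180,0,101.8]; U=np.array([np.cos(np.radians(11.8)),np.sin(np.radians(11.8)),0]); V=np.array([-U[1],U[0],0])
P0=np.array([579.5,104.8,0])  # TCP over park slot; screw origin z = tcp z - 26.3
def at(s,z,v=0,sp=60,yaw=101.8): move_l((P0+s*U+v*V+[0,0,z]).tolist(),[180,0,yaw],sp)
def F(n=4):
    f=[]
    for _ in range(n): wait(.03); f.append(get_obs()['wrist_force'])
    return np.mean(f,0)
def lower(s,z,zmin,f0,lim=4,step=.7,v=0):
    while z>zmin:
        z-=step; at(s,z,v,15); f=F(); 
        if f[2]-f0>lim: break
    return z,f
E
python3 - <<'E'
from h import *
c=np.load('w1.npy',allow_pickle=True)[0]
f=lambda x,y,z: wz((150+x/2.857-.3,120+y/2.857-.3),z,c)[:2]
a,b=f(386,363,35),f(582,363,35); d=b-a; print(a,b,d@U[:2],d@V[:2])
s=float(np.clip(d@U[:2],38.5,41.5))
at(s,89); f0=F(8); print(get_obs()['t'],f0)
z,ff=lower(s,85,72.0,f0[2]); print('contact z',z,ff,get_obs()['tcp_pos'],get_obs()['t'])
E
```

```text
[579.48876186 105.62419252] [618.29220932 113.80280829] 39.65592391923478 0.07062846736364878
10.55 [ 0.28606296  0.21240013 -1.04155997]
contact z 73.09999999999995 [-0.20329691  0.55942991  5.23165273] [618.47535237 112.94033267  73.77161639] 17.2833
```

Run:
```python
from h import *
s0=39.66; z=73.1; f0=-1.04; s=s0+5; at(s,z,sp=25); hist=[]; drop=False
while s<s0+40 and get_obs()['t']<45:
    f=F(3); g=f[2]-f0; hist.append((round(s,1),round(z,1),round(g,1),round(float(f[:2]@U[:2]),1)))
    if g>20 or np.hypot(*f[:2])>20: print('high',f); break
    if g<2:
        z-=.6
        if z<70.9: drop=True; break
        at(s,z,sp=20); continue
    if g>7: z+=.3
    s+=.8; at(s,z,sp=25)
print(hist); print(drop,s,z,F(),get_obs()['tcp_pos'],get_obs()['t'])
```

```text
[(44.7, 73.1, np.float64(13.0), -7.6), (45.5, 73.4, np.float64(12.6), -6.9), (46.3, 73.7, np.float64(11.9), -7.0), (47.1, 74.0, np.float64(11.6), -8.1), (47.9, 74.3, np.float64(11.8), -8.8), (48.7, 74.6, np.float64(11.9), -9.1), (49.5, 74.9, np.float64(10.8), -8.4), (50.3, 75.2, np.float64(9.2), -8.3), (51.1, 75.5, np.float64(7.8), -7.4), (51.9, 75.8, np.float64(6.4), -6.6), (52.7, 75.8, np.float64(6.9), -7.0), (53.5, 75.8, np.float64(6.6), -7.3), (54.3, 75.8, np.float64(6.9), -7.2), (55.1, 75.8, np.float64(7.1), -6.9), (55.9, 76.1, np.float64(5.1), -6.6), (56.7, 76.1, np.float64(5.3), -6.9), (57.5, 76.1, np.float64(5.6), -7.0), (58.3, 76.1, np.float64(4.9), -6.5), (59.1, 76.1, np.float64(5.3), -6.3), (59.9, 76.1, np.float64(4.9), -6.5), (60.7, 76.1, np.float64(5.4), -6.2), (61.5, 76.1, np.float64(5.8), -7.0), (62.3, 76.1, np.float64(6.0), -6.2), (63.1, 76.1, np.float64(5.4), -6.2), (63.9, 76.1, np.float64(4.9), -6.9), (64.7, 76.1, np.float64(5.4), -6.6), (65.5, 76.1, np.float64(5.1), -6.5), (66.3, 76.1, np.float64(4.9), -6.2), (67.1, 76.1, np.float64(4.1), -5.3), (67.9, 76.1, np.flo
[... 152 characters left out ...]
64(-0.8), -3.0), (69.5, 74.3, np.float64(1.2), -3.1), (69.5, 73.7, np.float64(1.2), -2.0), (69.5, 73.1, np.float64(4.7), -2.0), (70.3, 73.1, np.float64(6.2), -3.6), (71.1, 73.1, np.float64(7.1), -5.1), (71.9, 73.4, np.float64(7.6), -6.4), (72.7, 73.7, np.float64(7.0), -5.9), (73.5, 73.7, np.float64(7.7), -6.9), (74.3, 74.0, np.float64(6.9), -7.4), (75.1, 74.0, np.float64(7.6), -7.6), (75.9, 74.3, np.float64(6.8), -7.5), (76.7, 74.3, np.float64(7.7), -8.7), (77.5, 74.6, np.float64(5.5), -7.1), (78.3, 74.6, np.float64(6.4), -7.5), (79.1, 74.6, np.float64(6.3), -7.7)]
False 79.85999999999987 74.59999999999998 [-7.29552795 -2.66413688  5.45572673] [655.02239792 120.32745655  73.78994881] 34.9167
```

Run:
```python
from h import *
o=get_obs(); print(o['grip_width'],o['tcp_pos'],o['ee_rot'],o['moment'],o['wrist_force'])
c=wcal(); np.save('w2.npy',np.array([c],object),allow_pickle=True)
im=get_image('wrist'); cv2.imwrite('pics/w2.png',cv2.resize(im[120:330,150:430,::-1],(800,600)))
```

```text
7.866204907497829 [655.02239792 120.32745655  73.78994881] [-1.79583108e+02  1.67529838e-02  1.01820397e+02] [-0.47022501  1.45004384 -0.02194462] [-6.80149088 -2.65032094  6.14140583]
```

View pics/w2.png

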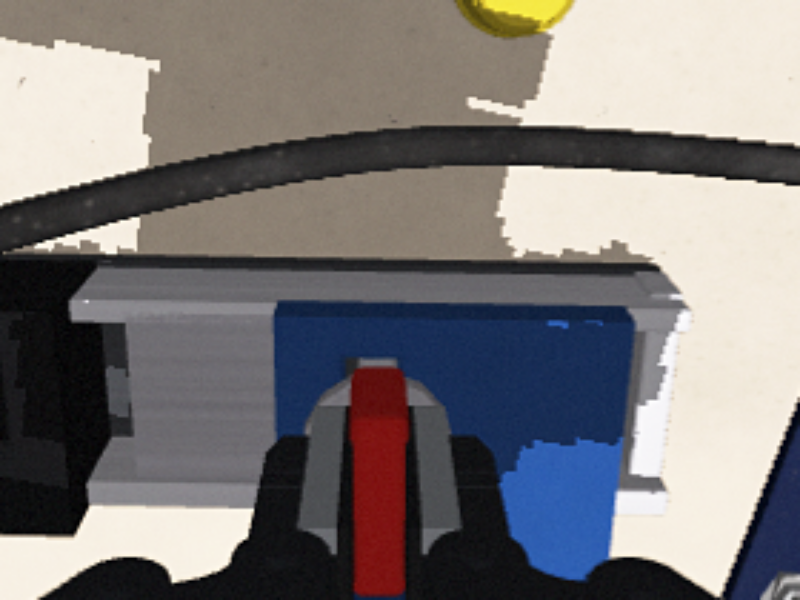

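The screw hasn't slipped in the grip. The arm lagged under load and overran a probable slot at s≈69. I'll go back and search there slowly, logging actual positions.

```bash
cat >> h.py <<'E'
def meas(n=4):
    a=[]
    for _ in range(n):
        wait(.025); o=get_obs(); a.append(np.r_[o['tcp_pos'],o['wrist_force']])
    a=np.mean(a,0); d=a[:3]-P0
    return dict(s=round(d@U,2),v=round(d@V,2),z=round(a[2],2),g=round(a[5]+1.04,1),fu=round(a[3:]@U,1),fv=round(a[3:]@V,1))
E
python3 - <<'E'
from h import *
at(79,76.5,sp=40); at(65,76.5,sp=40); m=meas(); print(m)
s=65.; z=75.; at(s,z,sp=20); drop=False; T0=get_obs()['t']
H=[]
while get_obs()['t']-T0<11:
    m=meas(3); H.append((round(s,1),round(z,1),*m.values()))
    if m['z']<72.0: drop=True; break
    if m['g']<2: z-=.4; at(s,z,sp=20); continue
    if m['g']>5: z+=.3
    s+=.4; at(s,z,sp=20)
    if s>71: break
for h in H: print(*[float(x) for x in h])
print(drop,get_obs()['t'])
E
```

```text
{'s': np.float64(66.16), 'v': np.float64(-0.08), 'z': np.float64(77.5), 'g': np.float64(0.4), 'fu': np.float64(3.5), 'fv': np.float64(0.2)}
65.0 75.0 65.65 -0.12 75.56 1.7 2.3 -0.1
65.0 74.6 65.05 -0.05 74.65 2.1 3.1 -0.7
65.4 74.6 65.07 0.01 74.35 1.5 2.5 -0.5
65.4 74.2 65.09 0.04 73.93 0.8 2.6 -0.5
65.4 73.8 65.15 0.04 73.77 2.1 2.0 0.0
65.8 73.8 65.3 0.05 73.7 3.1 0.0 0.0
66.2 73.8 65.52 0.05 73.62 4.4 -2.4 0.1
66.6 73.8 66.74 0.04 73.17 0.2 -0.7 -0.2
66.6 73.4 66.59 0.03 73.12 -0.2 -0.6 -0.6
66.6 73.0 66.62 -0.0 73.01 -0.2 -0.3 0.3
66.6 72.6 66.59 -0.01 72.59 0.0 -0.4 0.2
66.6 72.2 66.6 0.0 72.19 0.1 0.2 -0.2
66.6 71.8 66.59 0.0 71.77 -0.2 0.6 0.4
True 40.0417
```

Run:
```python
from h import *
s=66.6; z=71.8
for _ in range(40):
    z-=1.5 if z>64 else .4
    at(s,z,sp=30); m=meas(2)
    if m['g']>4 or abs(m['fu'])>12 or abs(m['fv'])>12 or z<60: break
print(z,{k:float(x) for k,x in m.items()},get_obs()['t'])
```

```text
60.800000000000004 {'s': 66.69, 'v': 0.0, 'z': 61.3, 'g': 4.4, 'fu': -1.4, 'fv': 0.2} 43.3417
```

Run:
```python
from h import *
s=66.6; z=61.1; wait(.1)
for d in range(10,91,10):
    d=min(d,86); at(s,z,yaw=101.8-d,sp=30); m=meas(2); o=get_obs(); mz=o['moment'][2]
    print(d,{k:float(x) for k,x in m.items()},round(mz,3),round(o['ee_rot'][2],1),round(o['t'],2))
    if abs(mz)>1.0 or abs(m['fu'])>15 or abs(m['fv'])>15 or m['g']>20: print('stop'); break
```

```text
10 {'s': 67.16, 'v': -0.13, 'z': 61.35, 'g': 3.6, 'fu': -0.4, 'fv': -0.3} -0.016 91.9 43.82
20 {'s': 67.04, 'v': -0.08, 'z': 61.31, 'g': 3.5, 'fu': 0.4, 'fv': 0.1} 0.058 82.0 44.19
30 {'s': 66.89, 'v': -0.0, 'z': 61.33, 'g': 3.9, 'fu': 0.6, 'fv': -0.1} 0.06 72.0 44.57
40 {'s': 66.94, 'v': -0.09, 'z': 61.32, 'g': 3.9, 'fu': 0.9, 'fv': -0.1} -0.015 62.0 44.94
50 {'s': 67.0, 'v': -0.23, 'z': 61.32, 'g': 4.0, 'fu': 1.9, 'fv': -1.1} 0.034 52.0 45.32
60 {'s': 67.03, 'v': -0.33, 'z': 61.33, 'g': 3.8, 'fu': 2.3, 'fv': -2.2} -0.006 42.0 45.69
70 {'s': 67.04, 'v': -0.32, 'z': 61.34, 'g': 4.2, 'fu': 2.2, 'fv': -2.6} 0.039 32.0 46.07
80 {'s': 67.06, 'v': -0.22, 'z': 61.36, 'g': 3.6, 'fu': 2.8, 'fv': -3.6} -0.014 22.0 46.44
86 {'s': 67.01, 'v': -0.26, 'z': 61.33, 'g': 4.2, 'fu': 3.2, 'fv': -4.7} -0.028 16.0 46.75
```

Run:
```python
from h import *
grip(24); wait(.2); at(66.6,64,yaw=15.8,sp=20); at(66.6,150,yaw=15.8,sp=70); wait(.3)
im=get_image('wrist'); cv2.imwrite('pics/w3.png',cv2.resize(im[100:310,150:430,::-1],(800,600)))
o=get_obs(); print(o['t'],o['wrist_force'],o['grip_width'],spot_in('screw_grip','wrist')[:1])
```

```text
49.2667 [-0.25158472 -0.58939528  0.44030923] 23.971278499739867 [{'extent': [281.9, 219.2, 34.3, 49.8], 'score': 0.73}]
```

View pics/w3.png

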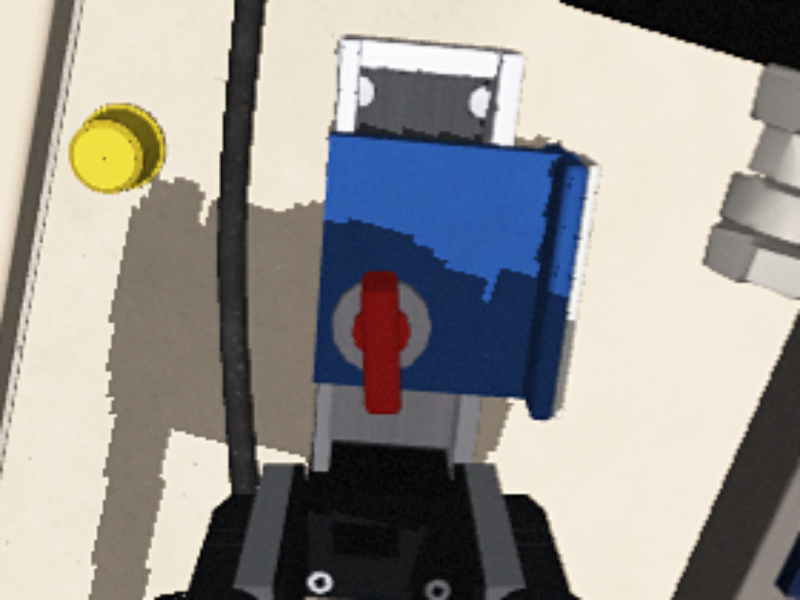

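The screw stands upright with its collar flat on the fence. The bar now lies along the rail at about (381, 340) in the crop, and the gripper is clear, so I'm handing in.

```bash
python3 -c "
from station import *
print(sign_off())"
```

```text
the job is handed in; nothing more can be done
None
```

I handed the job in: the thumbscrew is down through the fence and the hidden strip, turned 86° clockwise and released, with the arm clear at 49 s of the 70 s allowed. The hand-in call didn't return a verdict.

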